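# Baking tools back on their outline mats

### The arm

A 6-joint arm with a two-finger parallel gripper is mounted at the origin on a cart in front of the work surface, level with it; the furniture and walls round the work are solid. World frame = base frame: x ahead of the robot, y to its left, z up, the work surface at z = 0. Lengths are in m, angles in rad, forces in N, time in s.
With the tool pointing down it reaches from about 0.3 to 0.825 m from the base axis. Payload 5.4 kg.
Tool frame: the origin (TCP) lies at the very end of the fingers, on their centre line; the grasp point (between the pads) lies 19 mm behind it; z points along the fingers, y is the line along which they close (so a half turn about z gives the same grasp; the last joint's range is limited). The gripper opens to 92 mm and grips with 3 to 60 N. Pads are 20 mm wide; open, the fingers measure 128 mm over their backs; the gripper's body (75 mm by 189 mm) begins 69 mm behind the grasp point.
Start: joints at [-1.454, 0.158, 1.597, -0, 1.386, -0.21], TCP at [0.185, -0.545, 0.186] pointing down, gripper open.
Joint ranges: [-2.91, 2.91], [-0.94, 2.29], [0.18, 2.7], [-1.29, 4.43], [0.17, 2.64], [-3, 3]. Speed limits (rad/s): [2.57, 2.57, 3.14, 3.14, 3.14, 3.14].

### API

Orientations are given as a unit quaternion [w, x, y, z].
In Python, from bench import * gives the robot as it stands.
- The arm moves only by the tool arm_command, never from a script. Its argument "motion" is a list of rows, each an object of numbers: "dx", "dy", "dz": the shift along the tool's x, y, z in m; "wx", "wy", "wz": the turn, a rotation vector about the tool's x, y, z in rad; "gripper": the opening, from 0 (shut) to 1 (fully open). A call has 1 to 12 rows; each row is the pose to reach, as a shift and turn from the pose commanded when the call began, along the tool's axes at that moment; what a row does not reach only later rows make up. A row lasts 1/10 s, in which the tool goes at most 50 mm and 8.59 degrees, less where a joint would pass 70% of its speed; a pose out of reach is approached as far as the arm can. A call with a gripper value outside its range is refused whole. The fingers move at their own pace and stop on an object; the grip force is fixed at half the most. Time passes only in rows, so rows that repeat a pose let the fingers close. It gives the time, the measured TCP pose, the force, the opening and the grip force at its end, in the units of the state.
- get_state(): the state, without advancing time (a new reading comes with each control period).
- get_image(name): name is "scene" or "side" or "wrist"; returns a dict with "image" (384x512x3 uint8, blue, green, red), "fov_y" (degrees; the focal length in pixels is half the picture's height over the tangent of half this angle, whatever the lens; pixels are square), "cx", "cy" (the principal point, pixels), "position" and "attitude" of the camera in the world; the wrist camera has in their place "T_tool_cam" (4x4, takes a point from camera to tool coordinates, whose origin is the TCP and whose axes are the flange's). Camera axes: x right, y down, z forward; pixel columns grow to the right and rows downward; lengths in m; the calibration is good to about 2 mm. A picture is of the moment at which its call begins: read the wrist's pose just before it. There is no depth.
- job_done(): hands the job in; it is judged then, once.
The state is a dict: "time_s": time; "qpos": joint angles; "joint_velocities": joint speeds; "tau": joint torques, N m; "position": TCP position; "tool_rot": TCP orientation; "ft_force": force on the tool from outside, world axes, zero at the start; "wrist_torque": the same for the moment, N m; "width": opening from 0.0 (shut) to 1.0 (fully open); "finger_force": force on a finger pad.
Only numpy, scipy, OpenCV 4.12 (cv2) and the standard library are available. Lean on these libraries where they do the work, as an engineer would, in place of code of your own. Each camera call takes 0.05 s, during which the arm holds its last target. There are 200 camera calls.

### The job

Put the four baking-station things back: set the timer (lying on its back), the marker, the round cutter and the long cutter each down on the dark blue mat that shows its outline, upright as they stand now, centred on the outline and lined up with it (either way round will do). Leave the bowl and the measuring cup where they are.

Things in the scene. Friction and masses are not known exactly. Their poses are not given: they have to be found in the camera images.
- timer: white kitchen timer lying on its back, 94 x 68 x 34 mm; loose, about 0.12 kg. Flat box body 22 mm high with a red dial (36 mm across, 11 mm high, up to 34 mm above the underside) that does not turn. Origin at the centre of the underside; x along the 94 mm length, y across the 68 mm width, z up. The dial's centre is 16 mm from the origin toward -x. Pick it up across the 68 mm width.
- marker: felt marker pen, white with a red cap, lying flat, 17 mm thick, 16 mm high, 135 mm long; loose, about 25 g. Origin under its middle, at the underside; y along the pen, z up. Stays where it is put down; does not roll by itself.
- round_cutter: round pastry cutter: upright steel ring, open at top and bottom, with a red plastic rim on top. 60 mm outside diameter at the rim (57 mm at the steel), 42 mm high, rim from 28 to 42 mm, rim wall 4 mm; loose, about 60 g. Origin at the centre of the ring's lower edge, z up. Strong enough to be picked up across its outside by the rim.
- oval_cutter: long pastry cutter (two straight sides, half-round ends): upright steel band, open at top and bottom, with a green plastic rim on top. 90 mm long and 45 mm wide at the rim, 42 mm high, rim from 28 to 42 mm, rim wall 4 mm; loose, about 60 g. Origin at the centre of its lower edge; y along the 90 mm length, x across, z up. Strong enough to be picked up across the straight sides.
- timer_mat: fixed dark blue rectangular mat, 106 x 80 mm, 2 mm thick, printed with the timer's outline: a filled yellow rectangle 94 x 68 mm. Origin at the centre of the underside; x along the length, z up.
- marker_mat: fixed dark blue narrow mat, 36 x 152 mm, 2 mm thick, printed with the marker's outline: a filled yellow bar 17 x 135 mm with round ends. Origin at the centre of the underside; y along the length, z up.
- round_mat: fixed dark blue round mat, 78 mm across, 2 mm thick, printed with a yellow ring 60 mm across. Origin at the centre of the underside, z up.
- oval_mat: fixed dark blue rectangular mat, 62 x 106 mm, 2 mm thick, printed with a yellow long ring (straight sides, round ends) 45 x 90 mm. Origin at the centre of the underside; y along the length, z up.
- bowl: bystander: small steel bowl with a few berries, 150 mm across, 60 mm high; loose, to be left where it stands. Origin at the centre of the underside.
- measuring_cup: bystander: steel measuring cup with a strap handle, 74 x 103 x 74 mm; loose, to be left where it stands. Origin at the centre of the underside.
Not all that is in view belongs to the job. Leave any red or white look-alike of the round_mat alone.

How it is judged:
At the end, for the whole second after the job is handed in: Each of the four rests on its own mat, let go and still: centres within 12 mm, long axes within 0.2 rad (either way round; round cutter any turn), timer and cutters flat and upright within 0.08 rad, marker lying level. Bowl and measuring cup never shifted over 25 mm (horizontal distance between timer and timer_mat below 0.012 m and angle between the x axis of timer and the x axis of timer_mat, either way round below 0.2 rad and angle between each of timer, round_cutter, oval_cutter's own z axis and vertical below 0.08 rad and height (world z) of each of timer, round_cutter, oval_cutter below 0.006 m and linear speed of each of timer, marker, round_cutter, oval_cutter below 0.02 m/s and angular speed of each of timer, marker, round_cutter, oval_cutter below 0.2 rad/s and horizontal distance between marker and marker_mat below 0.012 m and angle between the y axis of marker and the y axis of marker_mat, either way round below 0.2 rad and angle between marker's own y axis and vertical between 1.5 and 1.64 rad and height (world z) of marker below 0.022 m and horizontal distance between round_cutter and round_mat below 0.012 m and horizontal distance between oval_cutter and oval_mat below 0.012 m and angle between the y axis of oval_cutter and the y axis of oval_mat, either way round below 0.2 rad and distance of each of bowl, measuring_cup from where it was at the start of the episode below 0.025 m); the robot touches nothing.
It fails at once if the bowl is shifted by more than 25 mm (distance of bowl from where it was at the start of the episode above 0.025 m).
It fails at once if the measuring cup is shifted by more than 25 mm (distance of measuring_cup from where it was at the start of the episode above 0.025 m).
It also fails if it takes over 104 s, if anything falls off the work surface, if the arm or the gripper's body presses on something with over 40 N, if the wrist force passes 120 N, or if a joint passes its speed limit or range.

## Working session

There is one attempt and no reset: what is moved stays moved. The work goes in short steps, Python scripts to look and compute and a tool call to move; the robot and the scene stay as the last step left them, time stands still between calls to the robot, and variables do not carry over. Pictures are saved under pics/ and viewed, at most 16 in all, crops included, and the job is handed in when it is done.

Besides the shell and the picture viewer there is one more tool, called as a command line: name --argument value ..., lists and objects as JSON in quotes. arm_command: Moves the arm, as the interface text tells. Its arguments: {"type":"object","properties":{"motion":{"type":"array"}},"required":["motion"]}

```bash
mkdir -p pics; ls; python3 - <<'E'
from bench import *
import cv2
s=get_state();print(s)
for n in("scene","side","wrist"):
    d=get_image(n);cv2.imwrite(f"pics/{n}0.png",d["image"]);d.pop("image");print(n,d)
E
```

```text
pics
{'time_s': 0.0, 'qpos': array([-1.45411385e+00,  1.59028067e-01,  1.59820621e+00, -7.70379685e-07,
        1.38618264e+00, -2.10130719e-01]), 'joint_velocities': array([-5.13066454e-05,  7.69157856e-04,  1.39394124e-03,  1.66049582e-03,
        1.14827215e-03,  1.02488057e-03]), 'tau': array([-6.27658519e-04, -3.85565937e+01, -3.22108769e+01,  7.00324425e-02,
        3.77201708e-02, -1.26279933e-04]), 'position': array([ 0.18447446, -0.54390577,  0.18514378]), 'tool_rot': array([-9.11156669e-04,  9.86678401e-01,  1.62680362e-01,  4.22250108e-05]), 'ft_force': array([-0.63413424,  0.1463008 , -0.22314077]), 'wrist_torque': array([0.02944219, 0.00200792, 0.03268815]), 'finger_force': 0.0, 'width': 1.0017020978054476}
scene {'fov_y': 49.697103965168914, 'cx': 257.102505137603, 'cy': 188.74524590428925, 'position': array([ 0.18193314, -0.90035202,  0.52064077]), 'attitude': array([-0.44618253,  0.860336  , -0.21514491,  0.12023219])}
side {'fov_y': 46.70950420101979, 'cx': 251.68239910683639, 'cy': 198.65253146775126, 'position': array([ 0.49463966, -1.02251511,  0.63946105]), 'attitude': array([-0.43770563,  0.89888158, -0.01109421,  0.01739525])}
wrist {'fov_y': 58.11334929346734, 'cx': 251.96827075520576, 'cy': 188.19039004362995, 'T_tool_cam': array([[ 3.06865377e-04, -9.64964906e-01, -2.62378804e-01,
         7.41463190e-02],
       [ 9.99999842e-01,  4.19608518e-04, -3.73666486e-04,
         3.17508842e-06],
       [ 4.70671426e-04, -2.62378648e-01,  9.64964882e-01,
        -1.98144774e-01],
       [ 0.00000000e+00,  0.00000000e+00,  0.00000000e+00,
         1.00000000e+00]])}
```

View pics/scene0.png

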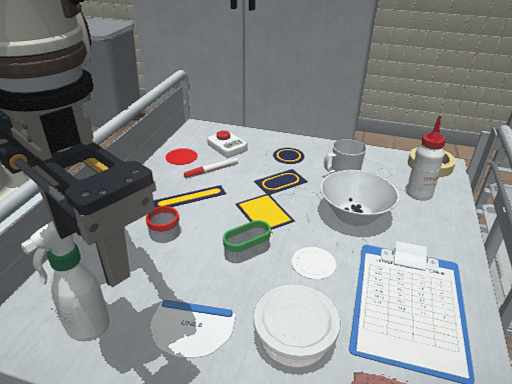

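View pics/side0.png

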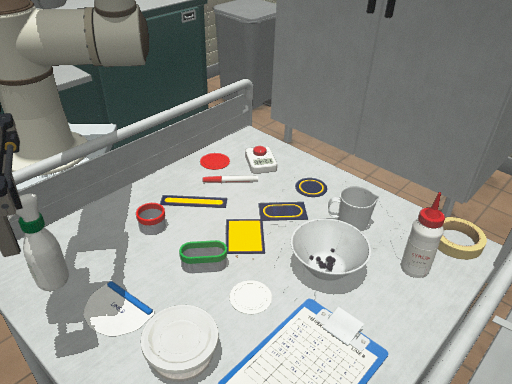

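The side view shows every item: timer (262,160), marker (230,180), round cutter (151,214), long cutter (204,252). The mats are at (194,201) marker, (311,187) round, (283,211) oval and (245,236) timer. The red disc (215,161) and white disc (250,297) are decoys.

```bash
cat > h.py <<'E'
from bench import *
import cv2, numpy as np
from scipy.spatial.transform import Rotation as R
def rot(q): return R.from_quat([q[1],q[2],q[3],q[0]]).as_matrix()
def cam(n, save=None):
    s=get_state(); d=get_image(n)
    if n=="wrist":
        T=np.eye(4);T[:3,:3]=rot(s["tool_rot"]);T[:3,3]=s["position"];T=T@d["T_tool_cam"]
        d["R"],d["p"]=T[:3,:3],T[:3,3]
    else: d["R"],d["p"]=rot(d["attitude"]),np.array(d["position"])
    d["hsv"]=cv2.cvtColor(d["image"],cv2.COLOR_BGR2HSV)
    if save: cv2.imwrite(f"pics/{save}.png",d["image"])
    return d
def ray(d,uv,z):
    uv=np.asarray(uv,float).reshape(-1,2); f=192/np.tan(np.radians(d["fov_y"]/2))
    v=np.c_[(uv[:,0]-d["cx"])/f,(uv[:,1]-d["cy"])/f,np.ones(len(uv))]@d["R"].T
    return (d["p"]+v*((z-d["p"][2])/v[:,2])[:,None])[:,:2]
def proj(d,P):
    f=192/np.tan(np.radians(d["fov_y"]/2)); c=(np.asarray(P,float).reshape(-1,3)-d["p"])@d["R"]
    return c[:,:2]/c[:,2:]*f+[d["cx"],d["cy"]]
COL={"red":[((0,120,70),(8,255,255)),((172,120,70),(180,255,255))],"yellow":[((20,130,90),(35,255,255))],
"green":[((45,100,50),(85,255,255))],"blue":[((105,60,15),(135,255,110))]}
def blobs(d,col,z,amin=60):
    m=sum(cv2.inRange(d["hsv"],np.array(a),np.array(b)) for a,b in COL[col])
    cs=cv2.findContours(m,cv2.RETR_EXTERNAL,cv2.CHAIN_APPROX_NONE)[0]
    for c in cs:
        if cv2.contourArea(c)<amin: continue
        w=ray(d,c,z)
        if np.hypot(*w.mean(0))>1.2: continue
        (x,y),(a,b),t=cv2.minAreaRect((w*1000).astype(np.float32))
        if a<b: a,b,t=b,a,t+90
        t=(t+90)%180-90
        print(col,"px",c.reshape(-1,2).mean(0).round(),"xy mm",round(x,1),round(y,1),"size",round(a),round(b),"long-axis deg",round(t,1))
E
python3 - <<'E'
from h import *
for n in("scene","side"):
    d=cam(n);print(n)
    blobs(d,"yellow",.002);blobs(d,"blue",.002);blobs(d,"green",.035);blobs(d,"red",.035);print("red at .010");blobs(d,"red",.010)
E
```

```text
scene
yellow px [264. 211.] xy mm 517.5 -329.0 size 95 68 long-axis deg -89.3
yellow px [189. 197.] xy mm 402.3 -211.4 size 135 18 long-axis deg -4.6
yellow px [280. 181.] xy mm 604.4 -248.0 size 90 46 long-axis deg 2.0
yellow px [ 95. 164.] xy mm 252.7 13.2 size 71 25 long-axis deg -72.2
yellow px [288. 155.] xy mm 683.3 -157.1 size 58 54 long-axis deg -27.1
blue px [191. 196.] xy mm 401.4 -213.4 size 148 35 long-axis deg -4.7
blue px [280. 181.] xy mm 604.0 -247.9 size 77 31 long-axis deg 2.2
blue px [280. 193.] xy mm 586.9 -303.8 size 196 115 long-axis deg 73.3
blue px [288. 155.] xy mm 681.9 -159.5 size 47 39 long-axis deg -27.0
green px [ 64. 258.] xy mm 145.0 -321.6 size 59 47 long-axis deg -88.9
green px [246. 236.] xy mm 436.5 -409.7 size 97 58 long-axis deg 5.9
red px [162. 218.] xy mm 319.4 -294.8 size 73 58 long-axis deg 73.8
red px [194. 172.] xy mm 429.2 -172.4 size 45 24 long-axis deg -3.3
red px [181. 156.] xy mm 426.8 -99.4 size 70 67 long-axis deg -27.0
red px [223. 135.] xy mm 556.3 -47.6 size 43 30 long-axis deg 64.7
red px [435. 134.] xy mm 1059.4 -275.3 size 211 
[... 1071 characters left out ...]
eg -64.0
red px [150. 213.] xy mm 319.2 -298.9 size 71 58 long-axis deg -83.2
red px [433. 212.] xy mm 929.6 -288.0 size 137 50 long-axis deg 63.3
red px [212. 179.] xy mm 443.7 -174.0 size 40 20 long-axis deg -0.3
red px [214. 161.] xy mm 448.3 -98.9 size 72 72 long-axis deg 89.9
red px [259. 150.] xy mm 562.1 -50.8 size 44 28 long-axis deg 87.7
red at .010
red px [150. 213.] xy mm 311.9 -269.0 size 74 61 long-axis deg -83.2
red px [433. 212.] xy mm 947.6 -257.6 size 143 52 long-axis deg 63.3
red px [212. 179.] xy mm 441.6 -138.9 size 42 21 long-axis deg -0.3
red px [214. 161.] xy mm 446.4 -60.7 size 75 75 long-axis deg 89.9
red px [259. 150.] xy mm 564.9 -10.6 size 46 30 long-axis deg 87.7
```

```bash
cat >> h.py <<'E'
def go(x,y,z,yawdeg):  # mm, deg -> row numbers from the present pose
    s=get_state(); M=rot(s["tool_rot"]); d=M.T@(np.array([x,y,z])/1000-s["position"])
    c,n=np.cos(np.radians(yawdeg)),np.sin(np.radians(yawdeg))
    w=R.from_matrix(M.T@np.array([[c,n,0],[n,-c,0],[0,0,-1]])).as_rotvec()
    print("t",round(s["time_s"],2),"d",d.round(4),"w",w.round(4),"width",round(s["width"],3),"grip",round(s["finger_force"],1))
E
python3 -c "
from h import *
go(470,-250,300,0)"
```

```text
t 0.25 d [ 0.3649 -0.1872 -0.1141] w [-0.0009 -0.      0.3268] width 0.999 grip 0.0
```

arm_command --motion '[{"dx": 0,"dy": 0,"dz": -0.05},{"dx": 0.365,"dy": -0.187,"dz": -0.114,"wz": 0.327},{"dx": 0.365,"dy": -0.187,"dz": -0.114,"wz": 0.327},{"dx": 0.365,"dy": -0.187,"dz": -0.114,"wz": 0.327},{"dx": 0.365,"dy": -0.187,"dz": -0.114,"wz": 0.327},{"dx": 0.365,"dy": -0.187,"dz": -0.114,"wz": 0.327},{"dx": 0.365,"dy": -0.187,"dz": -0.114,"wz": 0.327},{"dx": 0.365,"dy": -0.187,"dz": -0.114,"wz": 0.327},{"dx": 0.365,"dy": -0.187,"dz": -0.114,"wz": 0.327},{"dx": 0.365,"dy": -0.187,"dz": -0.114,"wz": 0.327},{"dx": 0.365,"dy": -0.187,"dz": -0.114,"wz": 0.327},{"dx": 0.365,"dy": -0.187,"dz": -0.114,"wz": 0.327}]'

```text
$.motion[0]: bad value
```

arm_command --motion '[{"dx": 0},{"dx": 0},{"dx": 0},{"dx": 0}]'

```text
$.motion[0]: bad value
```

```bash
python3 -c "
from h import *
go(470,-250,300,0)
d=cam('wrist','w1')
blobs(d,'yellow',.002);blobs(d,'blue',.002);blobs(d,'green',.035);blobs(d,'red',.035);print('red .01');blobs(d,'red',.010)"
```

```text
t 0.25 d [ 0.3649 -0.1872 -0.1141] w [-0.0009 -0.      0.3268] width 0.999 grip 0.0
yellow px [500. 382.] xy mm 7.7 -955.9 size 33 5 long-axis deg -71.2
yellow px [ 24. 330.] xy mm -115.4 -335.5 size 108 35 long-axis deg 7.6
yellow px [480. 332.] xy mm 74.5 -891.7 size 108 35 long-axis deg 28.0
yellow px [ 44. 300.] xy mm -65.4 -351.5 size 18 18 long-axis deg 27.8
green px [115. 188.] xy mm 117.2 -416.0 size 50 41 long-axis deg 47.4
red .01
```

View pics/w1.png

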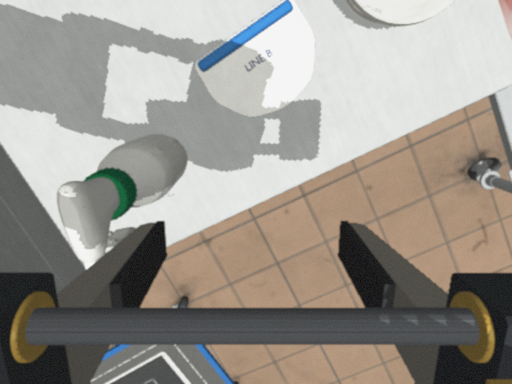

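That picture is only the start view, with the spray bottle at (120,190), because the move was refused. Rows seem to need all seven values.

arm_command --motion '[{"dx": 0,"dy": 0,"dz": -0.05,"wx": 0,"wy": 0,"wz": 0,"gripper": 1},{"dx": 0.365,"dy": -0.187,"dz": -0.114,"wx": 0,"wy": 0,"wz": 0.327,"gripper": 1},{"dx": 0.365,"dy": -0.187,"dz": -0.114,"wx": 0,"wy": 0,"wz": 0.327,"gripper": 1},{"dx": 0.365,"dy": -0.187,"dz": -0.114,"wx": 0,"wy": 0,"wz": 0.327,"gripper": 1},{"dx": 0.365,"dy": -0.187,"dz": -0.114,"wx": 0,"wy": 0,"wz": 0.327,"gripper": 1},{"dx": 0.365,"dy": -0.187,"dz": -0.114,"wx": 0,"wy": 0,"wz": 0.327,"gripper": 1},{"dx": 0.365,"dy": -0.187,"dz": -0.114,"wx": 0,"wy": 0,"wz": 0.327,"gripper": 1},{"dx": 0.365,"dy": -0.187,"dz": -0.114,"wx": 0,"wy": 0,"wz": 0.327,"gripper": 1},{"dx": 0.365,"dy": -0.187,"dz": -0.114,"wx": 0,"wy": 0,"wz": 0.327,"gripper": 1},{"dx": 0.365,"dy": -0.187,"dz": -0.114,"wx": 0,"wy": 0,"wz": 0.327,"gripper": 1},{"dx": 0.365,"dy": -0.187,"dz": -0.114,"wx": 0,"wy": 0,"wz": 0.327,"gripper": 1},{"dx": 0.365,"dy": -0.187,"dz": -0.114,"wx": 0,"wy": 0,"wz": 0.327,"gripper": 1}]'

```text
time_s: 1.5
position: [0.4699, -0.2505, 0.2998]
tool_rot: [0.0, 1.0, 0.0, -0.0]
ft_force: [-0.8, -0.1, -0.0]
width: 0.996
finger_force: 0.0
```

arm_command --motion '[{"dx": 0,"dy": 0,"dz": 0,"wx": 0,"wy": 0,"wz": 0,"gripper": 1},{"dx": 0,"dy": 0,"dz": 0,"wx": 0,"wy": 0,"wz": 0,"gripper": 1},{"dx": 0,"dy": 0,"dz": 0,"wx": 0,"wy": 0,"wz": 0,"gripper": 1}]'

```text
time_s: 1.8
position: [0.4696, -0.2511, 0.2999]
tool_rot: [-0.0, 1.0, -0.001, -0.0]
ft_force: [0.7, -1.3, -0.7]
width: 1.001
finger_force: 0.0
```

```bash
python3 -c "
from h import *
go(470,-250,300,0)
d=cam('wrist','w2')
blobs(d,'yellow',.002);blobs(d,'blue',.002);blobs(d,'green',.035);blobs(d,'red',.035);print('red .01');blobs(d,'red',.010)"
```

```text
t 1.8 d [ 0.0004 -0.0011 -0.0001] w [-0.0002  0.0003 -0.0019] width 1.001 grip 0.0
yellow px [486. 332.] xy mm 162.1 -639.8 size 130 30 long-axis deg 11.8
yellow px [ 18. 332.] xy mm 163.6 139.4 size 132 30 long-axis deg -12.0
yellow px [227. 191.] xy mm 402.0 -212.7 size 134 18 long-axis deg -4.8
yellow px [308. 113.] xy mm 516.7 -330.0 size 95 67 long-axis deg 89.9
yellow px [251.  46.] xy mm 604.1 -249.3 size 89 45 long-axis deg 2.5
yellow px [181.   4.] xy mm 656.8 -159.1 size 44 9 long-axis deg 89.9
blue px [227. 190.] xy mm 402.3 -212.5 size 149 33 long-axis deg -4.6
blue px [289.  90.] xy mm 567.6 -300.6 size 180 159 long-axis deg 1.7
blue px [182.   8.] xy mm 653.2 -159.7 size 61 17 long-axis deg 89.9
green px [369. 175.] xy mm 435.1 -412.0 size 91 47 long-axis deg 4.3
red px [284. 253.] xy mm 319.0 -296.5 size 62 58 long-axis deg 28.4
red px [172. 167.] xy mm 446.0 -141.5 size 42 13 long-axis deg 2.9
red px [110. 164.] xy mm 451.7 -57.4 size 70 70 long-axis deg -28.9
red px [86. 80.] xy mm 561.3 -38.9 size 34 32 long-axis deg -81.8
red .01
red px [284. 253.] xy mm 306.9 -298.9 size 66 62 long-axis deg 28.4
red px [172. 167.] xy mm 440.7 -135.5 size 44 13 long-axis deg 2.9
red px [110. 164.] xy mm 446.7 -46.9 size 74 74 long-axis deg -28.9
red px [86. 80.] xy mm 562.2 -27.5 size 36 34 long-axis deg -81.8
```

View pics/w2.png

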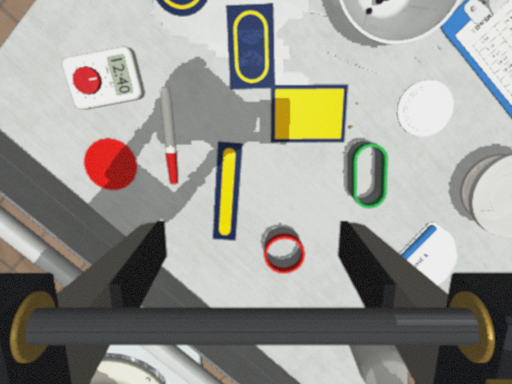

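Wrist view: timer box around (102,78), pen from (165,88) to (174,183), long cutter (369,175), round cutter (284,253). The mats are all in view, and positions agree with the other two cameras to 3 mm. I'll measure the timer and pen outlines and work out the long cutter move.

```bash
python3 -c "
from h import *
d=cam('wrist')
def rect(px,z):
    (x,y),(a,b),t=cv2.minAreaRect((ray(d,px,z)*1000).astype(np.float32)); print(round(x,1),round(y,1),round(a,1),round(b,1),round(t,1))
print('by eye timer top .022');rect([(63,62),(130,47),(142,100),(74,110)],.022)
for thr in (190,205,220):
  m=((d['image'].min(2)>thr)*255).astype(np.uint8);m[:38]=0;m[120:]=0;m[:,:50]=0;m[:,155:]=0
  c=max(cv2.findContours(m,0,1)[0],key=cv2.contourArea);print(thr,cv2.contourArea(c),cv2.boundingRect(c));rect(c,.022)
e=ray(d,[(165.5,88),(174,184)],.009)*1000;print('pen ends',e.round(1),'mid',e.mean(0),'len',np.hypot(*(e[1]-e[0])),'deg',np.degrees(np.arctan2(*(e[0]-e[1])[::-1])))
print('dial top centre',ray(d,[(86,79)],.034)*1000)
go(435.5,-412,90,4.3);go(435.5,-412,16,4.3)"
```

```text
by eye timer top .022
562.6 -52.7 66.7 93.5 8.5
190 8360.0 (50, 38, 105, 82)
562.4 -51.4 148.5 101.7 89.9
205 6860.0 (50, 38, 105, 82)
562.4 -51.4 148.5 101.7 89.9
220 3272.5 (63, 48, 76, 60)
564.4 -52.7 63.2 89.4 10.1
pen ends [[ 552.  -133.1]
 [ 417.2 -136.5]] mid [ 484.59568589 -134.82572374] len 134.89207741090308 deg 1.4420622014958535
dial top centre [[562.81577922 -37.96263657]]
t 1.9 d [-0.0341  0.1613  0.21  ] w [-0.0001  0.0001 -0.0764] width 1.005 grip 0.0
t 1.9 d [-0.0341  0.1613  0.284 ] w [-0.0001  0.0001 -0.0764] width 1.005 grip 0.0
```

arm_command --motion '[{"dx": -0.034,"dy": 0.161,"dz": 0.2,"wx": 0,"wy": 0,"wz": -0.076,"gripper": 1},{"dx": -0.034,"dy": 0.161,"dz": 0.2,"wx": 0,"wy": 0,"wz": -0.076,"gripper": 1},{"dx": -0.034,"dy": 0.161,"dz": 0.2,"wx": 0,"wy": 0,"wz": -0.076,"gripper": 1},{"dx": -0.034,"dy": 0.161,"dz": 0.2,"wx": 0,"wy": 0,"wz": -0.076,"gripper": 1},{"dx": -0.034,"dy": 0.161,"dz": 0.2,"wx": 0,"wy": 0,"wz": -0.076,"gripper": 1},{"dx": -0.034,"dy": 0.161,"dz": 0.2,"wx": 0,"wy": 0,"wz": -0.076,"gripper": 1},{"dx": -0.034,"dy": 0.161,"dz": 0.2,"wx": 0,"wy": 0,"wz": -0.076,"gripper": 1},{"dx": -0.034,"dy": 0.161,"dz": 0.24,"wx": 0,"wy": 0,"wz": -0.076,"gripper": 1},{"dx": -0.034,"dy": 0.161,"dz": 0.27,"wx": 0,"wy": 0,"wz": -0.076,"gripper": 1},{"dx": -0.034,"dy": 0.161,"dz": 0.284,"wx": 0,"wy": 0,"wz": -0.076,"gripper": 1},{"dx": -0.034,"dy": 0.161,"dz": 0.284,"wx": 0,"wy": 0,"wz": -0.076,"gripper": 1}]'

```text
time_s: 3.0
position: [0.4364, -0.4099, 0.0159]
tool_rot: [-0.001, 0.999, 0.038, -0.0]
ft_force: [0.6, -0.0, 0.1]
width: 1.001
finger_force: 0.0
```

arm_command --motion '[{"dx": 0,"dy": 0,"dz": 0,"wx": 0,"wy": 0,"wz": 0,"gripper": 0.3},{"dx": 0,"dy": 0,"dz": 0,"wx": 0,"wy": 0,"wz": 0,"gripper": 0.3},{"dx": 0,"dy": 0,"dz": 0,"wx": 0,"wy": 0,"wz": 0,"gripper": 0.3},{"dx": 0,"dy": 0,"dz": 0,"wx": 0,"wy": 0,"wz": 0,"gripper": 0.3},{"dx": 0,"dy": 0,"dz": 0,"wx": 0,"wy": 0,"wz": 0,"gripper": 0.3},{"dx": 0,"dy": 0,"dz": 0,"wx": 0,"wy": 0,"wz": 0,"gripper": 0.3},{"dx": 0,"dy": 0,"dz": 0,"wx": 0,"wy": 0,"wz": 0,"gripper": 0.3},{"dx": 0,"dy": 0,"dz": 0,"wx": 0,"wy": 0,"wz": 0,"gripper": 0.3}]'

```text
time_s: 3.8
position: [0.4361, -0.4112, 0.016]
tool_rot: [-0.0, 0.999, 0.038, -0.0]
ft_force: [-0.4, -0.1, -0.4]
width: 0.328
finger_force: 0.0
```

```bash
python3 -c "
from h import *
go(605,-251,150,2);go(605,-251,18,2)"
```

```text
t 3.8 d [ 0.1805 -0.147  -0.134 ] w [-0.0001  0.0001  0.0409] width 0.328 grip 0.0
t 3.8 d [ 0.1805 -0.147  -0.002 ] w [-0.0001  0.0001  0.0409] width 0.328 grip 0.0
```

```bash
python3 -c "
from h import *
d=cam('scene');cv2.imwrite('pics/s3.png',cv2.resize(d['image'][180:300,170:330],None,fx=4,fy=4))
s=get_state();print(s['width'],s['finger_force'])
blobs(d,'green',.035)"
```

```text
0.30332609582474146 0.0
green px [ 64. 258.] xy mm 145.1 -321.9 size 58 46 long-axis deg -88.2
green px [245. 237.] xy mm 436.4 -410.9 size 96 56 long-axis deg 2.5
```

View pics/s3.png

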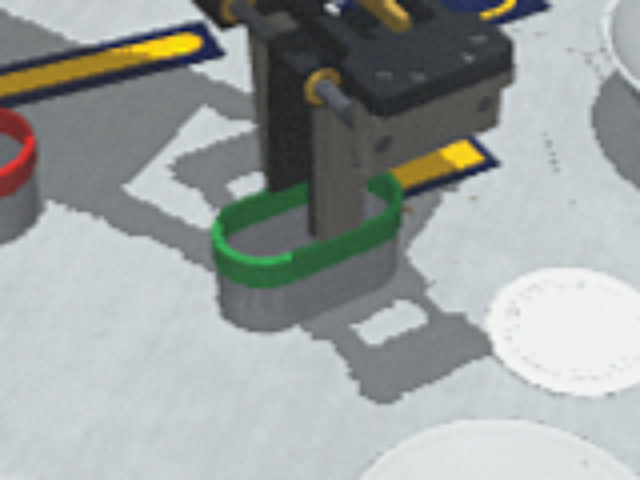

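The crop shows the fingertips at crop (335,235) and (290,190), seemingly closed at or above the rim rather than outside it. I'll check this by projection.

```bash
python3 -c "
from h import *
s=get_state();M=rot(s['tool_rot']);p=s['position'];print(p,s['width'],s['ft_force'])
for n in('scene','side'):
  d=cam(n,n+'4')
  for y in(.014,-.014):
    for k in(0,.015,.03,.045): print(n,y,k,((proj(d,p+M@[0,y,-k])-([170,180] if n=='scene' else [140,170]))*4).round())
cv2.imwrite('pics/side4c.png',cv2.resize(d['image'][170:300,140:300],None,fx=4,fy=4))"
```

```text
[ 0.43612917 -0.41122644  0.01601375] 0.30332609582474146 [ 0.50252179 -0.04012393 -1.18824855]
scene 0.014 0 [[325. 272.]]
scene 0.014 0.015 [[326. 246.]]
scene 0.014 0.03 [[326. 220.]]
scene 0.014 0.045 [[326. 194.]]
scene -0.014 0 [[292. 236.]]
scene -0.014 0.015 [[292. 210.]]
scene -0.014 0.03 [[292. 185.]]
scene -0.014 0.045 [[292. 158.]]
side 0.014 0 [[255. 371.]]
side 0.014 0.015 [[253. 349.]]
side 0.014 0.03 [[252. 326.]]
side 0.014 0.045 [[251. 303.]]
side -0.014 0 [[253. 330.]]
side -0.014 0.015 [[252. 308.]]
side -0.014 0.03 [[251. 285.]]
side -0.014 0.045 [[249. 262.]]
```

View pics/side4c.png

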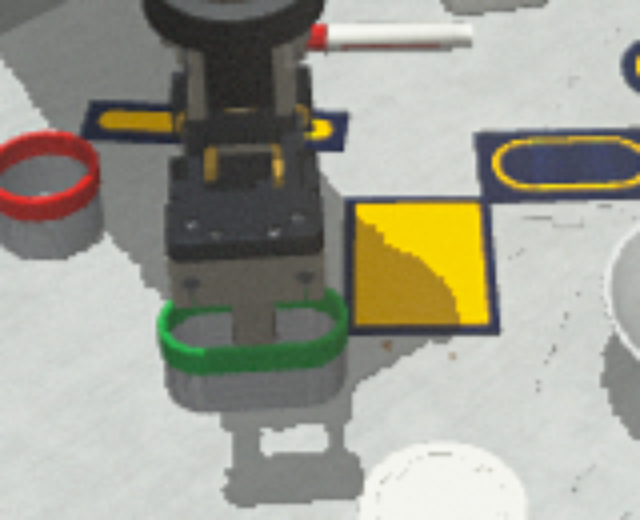

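The side crop shows the near finger at (255,330) hidden behind the near rim, so it is inside the ring or passing through it. The wrist view should settle which.

```bash
python3 -c "
from h import *
d=cam('wrist');cv2.imwrite('pics/w5.png',cv2.resize(d['image'][130:384,100:420],None,fx=2,fy=2))
s=get_state();M=rot(s['tool_rot']);p=s['position']
for y in(.046,.0225,.014,-.014,-.0225): print(y,((proj(d,p+M@[0,y,-.019])-[100,130])*2).round())"
```

```text
0.046 [[470. 205.]]
0.0225 [[385. 204.]]
0.014 [[355. 204.]]
-0.014 [[254. 204.]]
-0.0225 [[224. 204.]]
```

View pics/w5.png

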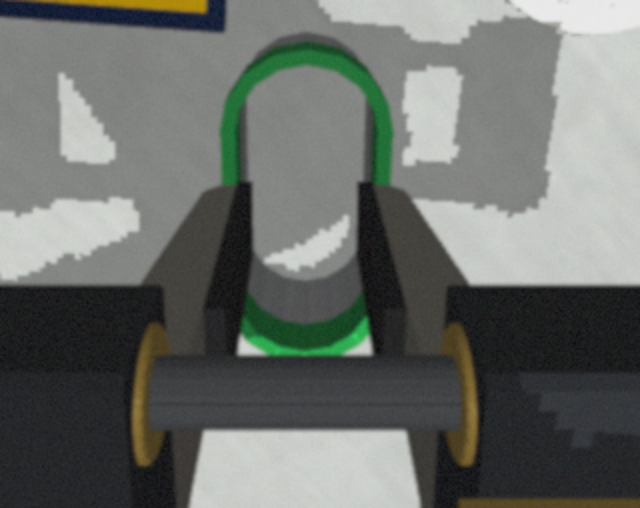

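The evidence fits fingertips hovering about 29 mm above the reported TCP:
- The tip rows and spacing match a point about 30 mm behind it, in all three cameras and also in the earlier open-gripper picture.
- There was no contact force and the cutter has not moved.

I'll open, go down in small steps watching the force, then close.

arm_command --motion '[{"dx": 0,"dy": 0,"dz": 0,"wx": 0,"wy": 0,"wz": 0,"gripper": 0.85},{"dx": 0,"dy": 0,"dz": 0,"wx": 0,"wy": 0,"wz": 0,"gripper": 0.85},{"dx": 0,"dy": 0,"dz": 0,"wx": 0,"wy": 0,"wz": 0,"gripper": 0.85},{"dx": 0,"dy": 0,"dz": 0,"wx": 0,"wy": 0,"wz": 0,"gripper": 0.85},{"dx": 0,"dy": 0,"dz": 0,"wx": 0,"wy": 0,"wz": 0,"gripper": 0.85},{"dx": 0,"dy": 0,"dz": 0,"wx": 0,"wy": 0,"wz": 0,"gripper": 0.85},{"dx": 0,"dy": 0,"dz": 0.006,"wx": 0,"wy": 0,"wz": 0,"gripper": 0.85},{"dx": 0,"dy": 0,"dz": 0.012,"wx": 0,"wy": 0,"wz": 0,"gripper": 0.85},{"dx": 0,"dy": 0,"dz": 0.018,"wx": 0,"wy": 0,"wz": 0,"gripper": 0.85},{"dx": 0,"dy": 0,"dz": 0.018,"wx": 0,"wy": 0,"wz": 0,"gripper": 0.85}]'

```text
time_s: 5.0
position: [0.4354, -0.4102, -0.0035]
tool_rot: [-0.001, 0.999, 0.038, -0.001]
ft_force: [-0.3, -0.3, 0.4]
width: 0.853
finger_force: 0.0
```

arm_command --motion '[{"dx": 0,"dy": 0,"dz": 0.003,"wx": 0,"wy": 0,"wz": 0,"gripper": 0.85},{"dx": 0,"dy": 0,"dz": 0.006,"wx": 0,"wy": 0,"wz": 0,"gripper": 0.85},{"dx": 0,"dy": 0,"dz": 0.009,"wx": 0,"wy": 0,"wz": 0,"gripper": 0.85},{"dx": 0,"dy": 0,"dz": 0.009,"wx": 0,"wy": 0,"wz": 0,"gripper": 0.85}]'

```text
time_s: 5.4
position: [0.436, -0.411, -0.0114]
tool_rot: [-0.0, 0.999, 0.038, -0.0]
ft_force: [-0.1, 1.1, 0.3]
width: 0.851
finger_force: 0.0
```

```bash
python3 -c "
from h import *
d=cam('scene');e=cam('side')
a=cv2.resize(d['image'][190:280,190:310],None,fx=3,fy=3);b=cv2.resize(e['image'][190:280,150:270],None,fx=3,fy=3)
cv2.imwrite('pics/s6.png',np.hstack([a,b]));go(435.5,-412,-13,4.3)"
```

```text
t 5.5 d [-0.0007  0.0007  0.002 ] w [-0.0001  0.      0.0008] width 0.854 grip 0.0
```

View pics/s6.png

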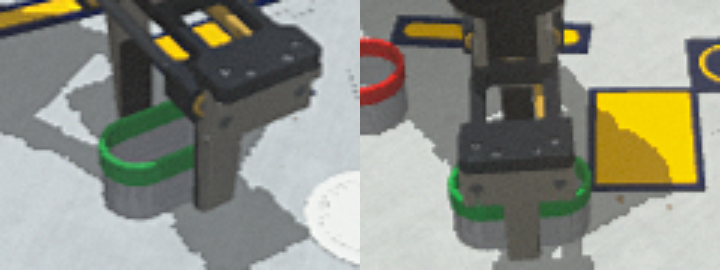

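The fingers now straddle the ring, with the tips above the table even at a reported z of −11 mm. That confirms the reported TCP is about 29 mm past the real tips. Closing now.

arm_command --motion '[{"dx": 0,"dy": 0,"dz": 0,"wx": 0,"wy": 0,"wz": 0,"gripper": 0.3},{"dx": 0,"dy": 0,"dz": 0,"wx": 0,"wy": 0,"wz": 0,"gripper": 0.3},{"dx": 0,"dy": 0,"dz": 0,"wx": 0,"wy": 0,"wz": 0,"gripper": 0.3},{"dx": 0,"dy": 0,"dz": 0,"wx": 0,"wy": 0,"wz": 0,"gripper": 0.3},{"dx": 0,"dy": 0,"dz": 0,"wx": 0,"wy": 0,"wz": 0,"gripper": 0.3},{"dx": 0,"dy": 0,"dz": 0,"wx": 0,"wy": 0,"wz": 0,"gripper": 0.3},{"dx": 0,"dy": 0,"dz": 0,"wx": 0,"wy": 0,"wz": 0,"gripper": 0.3}]'

```text
time_s: 6.2
position: [0.4362, -0.4113, -0.0108]
tool_rot: [0.0, 0.999, 0.038, 0.0]
ft_force: [-0.5, -0.2, 0.9]
width: 0.486
finger_force: 30.0
```

```bash
python3 -c "
from h import *
go(605,-251,100,2);go(605,-251,-9,2)"
```

```text
t 6.2 d [ 0.1805 -0.1471 -0.1108] w [ 0.0001 -0.      0.0409] width 0.486 grip 30.0
t 6.2 d [ 0.1805 -0.1471 -0.0018] w [ 0.0001 -0.      0.0409] width 0.486 grip 30.0
```

arm_command --motion '[{"dx": 0,"dy": 0,"dz": -0.05,"wx": 0,"wy": 0,"wz": 0,"gripper": 0.3},{"dx": 0,"dy": 0,"dz": -0.1,"wx": 0,"wy": 0,"wz": 0,"gripper": 0.3},{"dx": 0.045,"dy": -0.037,"dz": -0.11,"wx": 0,"wy": 0,"wz": 0.04,"gripper": 0.3},{"dx": 0.085,"dy": -0.07,"dz": -0.11,"wx": 0,"wy": 0,"wz": 0.04,"gripper": 0.3},{"dx": 0.12,"dy": -0.1,"dz": -0.11,"wx": 0,"wy": 0,"wz": 0.04,"gripper": 0.3},{"dx": 0.155,"dy": -0.127,"dz": -0.11,"wx": 0,"wy": 0,"wz": 0.04,"gripper": 0.3},{"dx": 0.18,"dy": -0.147,"dz": -0.11,"wx": 0,"wy": 0,"wz": 0.041,"gripper": 0.3},{"dx": 0.18,"dy": -0.147,"dz": -0.08,"wx": 0,"wy": 0,"wz": 0.041,"gripper": 0.3},{"dx": 0.18,"dy": -0.147,"dz": -0.045,"wx": 0,"wy": 0,"wz": 0.041,"gripper": 0.3},{"dx": 0.18,"dy": -0.147,"dz": -0.02,"wx": 0,"wy": 0,"wz": 0.041,"gripper": 0.3},{"dx": 0.18,"dy": -0.147,"dz": -0.01,"wx": 0,"wy": 0,"wz": 0.041,"gripper": 0.3},{"dx": 0.18,"dy": -0.147,"dz": -0.01,"wx": 0,"wy": 0,"wz": 0.041,"gripper": 0.3}]'

```text
time_s: 7.4
position: [0.6032, -0.2503, -0.0027]
tool_rot: [-0.001, 1.0, 0.017, -0.001]
ft_force: [-0.6, -0.3, -0.8]
width: 0.488
finger_force: 30.0
```

```bash
python3 -c "
from h import *
go(605,-251,-9,2)
d=cam('wrist','w7');blobs(d,'green',.045)
d=cam('scene','s7');blobs(d,'blue',.002)"
```

```text
t 7.4 d [0.0018 0.0008 0.0063] w [-0.0021  0.003  -0.0002] width 0.488 grip 30.0
green px [252. 233.] xy mm 612.2 -249.9 size 74 47 long-axis deg 1.6
blue px [191. 196.] xy mm 400.8 -213.4 size 149 34 long-axis deg -4.6
blue px [273. 205.] xy mm 548.6 -296.8 size 218 124 long-axis deg 46.0
```

View pics/w7.png

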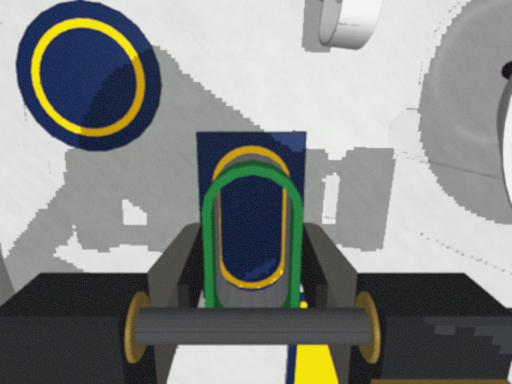

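The long cutter (outline centred around column 252) hangs over its mat and lines up with it. The round mat shows at (88,75) and the bowl is well clear on the right. Lower and release.

arm_command --motion '[{"dx": 0.001,"dy": 0.001,"dz": 0.004,"wx": 0,"wy": 0,"wz": 0,"gripper": 0.3},{"dx": 0.001,"dy": 0.001,"dz": 0.008,"wx": 0,"wy": 0,"wz": 0,"gripper": 0.3},{"dx": 0.001,"dy": 0.001,"dz": 0.009,"wx": 0,"wy": 0,"wz": 0,"gripper": 0.3},{"dx": 0.001,"dy": 0.001,"dz": 0.009,"wx": 0,"wy": 0,"wz": 0,"gripper": 0.3},{"dx": 0.001,"dy": 0.001,"dz": 0.009,"wx": 0,"wy": 0,"wz": 0,"gripper": 0.3}]'

```text
time_s: 8.0
position: [0.6062, -0.2526, -0.0089]
tool_rot: [0.001, 1.0, 0.017, 0.001]
ft_force: [-0.2, 0.5, 4.4]
width: 0.485
finger_force: 30.0
```

```bash
python3 -c "
from h import *
go(605,-251,-9,2)
d=cam('wrist');blobs(d,'yellow',.002)
print(ray(d,[(252,162)],.044))
go(319,-297,90,0)
go(319,-297,-12,0)"
```

```text
t 8.0 d [-0.0011 -0.0016  0.0001] w [ 0.001  -0.0012 -0.0001] width 0.485 grip 30.0
yellow px [440. 382.] xy mm 501.1 -380.7 size 90 2 long-axis deg -88.0
yellow px [313. 366.] xy mm 512.3 -297.5 size 31 31 long-axis deg 2.0
yellow px [131. 330.] xy mm 534.8 -179.3 size 51 9 long-axis deg -3.7
yellow px [373. 328.] xy mm 540.5 -330.7 size 52 8 long-axis deg 9.2
yellow px [279. 239.] xy mm 597.8 -268.3 size 67 11 long-axis deg -6.8
yellow px [224. 166.] xy mm 640.8 -235.3 size 31 7 long-axis deg -45.9
yellow px [78. 82.] xy mm 681.9 -159.5 size 60 60 long-axis deg -88.0
[[ 0.65226664 -0.25074232]]
t 8.05 d [-0.2884  0.0345 -0.0992] w [ 0.001  -0.0013  0.0348] width 0.486 grip 30.0
t 8.05 d [-0.2886  0.0344  0.0028] w [ 0.001  -0.0013  0.0348] width 0.486 grip 30.0
```

arm_command --motion '[{"dx": 0,"dy": 0,"dz": 0,"wx": 0,"wy": 0,"wz": 0,"gripper": 0.7},{"dx": 0,"dy": 0,"dz": 0,"wx": 0,"wy": 0,"wz": 0,"gripper": 0.7},{"dx": 0,"dy": 0,"dz": 0,"wx": 0,"wy": 0,"wz": 0,"gripper": 0.7},{"dx": 0,"dy": 0,"dz": 0,"wx": 0,"wy": 0,"wz": 0,"gripper": 0.7},{"dx": 0,"dy": 0,"dz": -0.03,"wx": 0,"wy": 0,"wz": 0,"gripper": 0.7},{"dx": 0,"dy": 0,"dz": -0.08,"wx": 0,"wy": 0,"wz": 0,"gripper": 0.7},{"dx": 0,"dy": 0,"dz": -0.1,"wx": 0,"wy": 0,"wz": 0,"gripper": 1},{"dx": -0.05,"dy": 0.006,"dz": -0.1,"wx": 0,"wy": 0,"wz": 0.035,"gripper": 1},{"dx": -0.1,"dy": 0.012,"dz": -0.1,"wx": 0,"wy": 0,"wz": 0.035,"gripper": 1},{"dx": -0.15,"dy": 0.018,"dz": -0.1,"wx": 0,"wy": 0,"wz": 0.035,"gripper": 1},{"dx": -0.15,"dy": 0.018,"dz": -0.1,"wx": 0,"wy": 0,"wz": 0.035,"gripper": 1},{"dx": -0.15,"dy": 0.018,"dz": -0.1,"wx": 0,"wy": 0,"wz": 0.035,"gripper": 1}]'

```text
time_s: 9.25
position: [0.4556, -0.2753, 0.0901]
tool_rot: [-0.0, 1.0, -0.001, 0.0]
ft_force: [-0.2, -0.9, 0.8]
width: 0.998
finger_force: 0.0
```

```bash
python3 -c "
from h import *
go(319,-297,90,0)
go(319,-297,-12,0)
d=cam('wrist');blobs(d,'red',.035)
d=cam('scene');blobs(d,'green',.037)
d=cam('side');blobs(d,'green',.037)
"
```

```text
t 9.25 d [-0.1365  0.022   0.    ] w [-0.0002 -0.0003 -0.0019] width 0.998 grip 0.0
t 9.25 d [-0.1366  0.022   0.102 ] w [-0.0002 -0.0003 -0.0019] width 0.998 grip 0.0
red px [277. 362.] xy mm 303.2 -297.5 size 59 36 long-axis deg 89.9
red px [ 87. 201.] xy mm 449.2 -148.1 size 41 15 long-axis deg -0.0
red px [ 10. 199.] xy mm 450.8 -92.9 size 63 22 long-axis deg -10.9
green px [ 64. 258.] xy mm 144.8 -324.2 size 58 46 long-axis deg -89.6
green px [282. 168.] xy mm 606.8 -250.6 size 103 62 long-axis deg 4.6
green px [ 32. 224.] xy mm 86.3 -330.3 size 61 44 long-axis deg -64.0
green px [284. 199.] xy mm 606.9 -254.7 size 90 57 long-axis deg -0.4
```

arm_command --motion '[{"dx": -0.05,"dy": 0.008,"dz": 0,"wx": 0,"wy": 0,"wz": 0,"gripper": 1},{"dx": -0.1,"dy": 0.016,"dz": 0,"wx": 0,"wy": 0,"wz": 0,"gripper": 1},{"dx": -0.1365,"dy": 0.022,"dz": 0,"wx": 0,"wy": 0,"wz": 0,"gripper": 1},{"dx": -0.1365,"dy": 0.022,"dz": 0.02,"wx": 0,"wy": 0,"wz": 0,"gripper": 1},{"dx": -0.1365,"dy": 0.022,"dz": 0.05,"wx": 0,"wy": 0,"wz": 0,"gripper": 1},{"dx": -0.1365,"dy": 0.022,"dz": 0.08,"wx": 0,"wy": 0,"wz": 0,"gripper": 1},{"dx": -0.1365,"dy": 0.022,"dz": 0.1,"wx": 0,"wy": 0,"wz": 0,"gripper": 1},{"dx": -0.1365,"dy": 0.022,"dz": 0.102,"wx": 0,"wy": 0,"wz": 0,"gripper": 1},{"dx": -0.1365,"dy": 0.022,"dz": 0.102,"wx": 0,"wy": 0,"wz": 0,"gripper": 1}]'

```text
time_s: 10.3
position: [0.3206, -0.2975, -0.0116]
tool_rot: [-0.0, 1.0, 0.0, 0.0]
ft_force: [-0.2, 0.2, 0.2]
width: 1.002
finger_force: 0.0
```

arm_command --motion '[{"dx": 0,"dy": 0,"dz": 0,"wx": 0,"wy": 0,"wz": 0,"gripper": 0.4},{"dx": 0,"dy": 0,"dz": 0,"wx": 0,"wy": 0,"wz": 0,"gripper": 0.4},{"dx": 0,"dy": 0,"dz": 0,"wx": 0,"wy": 0,"wz": 0,"gripper": 0.4},{"dx": 0,"dy": 0,"dz": 0,"wx": 0,"wy": 0,"wz": 0,"gripper": 0.4},{"dx": 0,"dy": 0,"dz": 0,"wx": 0,"wy": 0,"wz": 0,"gripper": 0.4},{"dx": 0,"dy": 0,"dz": 0,"wx": 0,"wy": 0,"wz": 0,"gripper": 0.4},{"dx": 0,"dy": 0,"dz": 0,"wx": 0,"wy": 0,"wz": 0,"gripper": 0.4}]'

```text
time_s: 11.0
position: [0.32, -0.2975, -0.0115]
tool_rot: [0.0, 1.0, -0.0, 0.0]
ft_force: [-0.6, 0.3, 4.5]
width: 0.626
finger_force: 30.0
```

```bash
python3 -c "
from h import *
go(682.5,-160,-9,0)"
```

```text
t 11.0 d [ 0.3625 -0.1376 -0.0024] w [ 0.0005 -0.0003 -0.0003] width 0.626 grip 30.0
```

Opening 57.6 mm, slightly under the 60 mm rim. I'll lift it 100 mm and look before carrying on.

arm_command --motion '[{"dx": 0,"dy": 0,"dz": -0.02,"wx": 0,"wy": 0,"wz": 0,"gripper": 0.4},{"dx": 0,"dy": 0,"dz": -0.05,"wx": 0,"wy": 0,"wz": 0,"gripper": 0.4},{"dx": 0,"dy": 0,"dz": -0.1,"wx": 0,"wy": 0,"wz": 0,"gripper": 0.4},{"dx": 0,"dy": 0,"dz": -0.11,"wx": 0,"wy": 0,"wz": 0,"gripper": 0.4},{"dx": 0,"dy": 0,"dz": -0.11,"wx": 0,"wy": 0,"wz": 0,"gripper": 0.4}]'

```text
time_s: 11.5
position: [0.3207, -0.2987, 0.0998]
tool_rot: [0.002, 1.0, -0.0, 0.001]
ft_force: [-0.3, -0.0, -0.5]
width: 0.628
finger_force: 30.0
```

```bash
python3 -c "
from h import *
d=cam('scene');e=cam('side')
a=cv2.resize(d['image'][120:260,90:210],None,fx=3,fy=3);b=cv2.resize(e['image'][120:260,90:210],None,fx=3,fy=3)
cv2.imwrite('pics/s8.png',np.hstack([a,b]));w=cam('wrist');blobs(w,'red',.145)
go(682.5,-160,100,0)"
```

```text
red px [252. 254.] xy mm 321.0 -296.2 size 60 59 long-axis deg -89.9
red px [42. 28.] xy mm 417.9 -212.0 size 22 9 long-axis deg -0.0
t 11.65 d [ 0.3636 -0.1359 -0.0043] w [-0.0032  0.002  -0.0003] width 0.621 grip 30.0
```

View pics/s8.png

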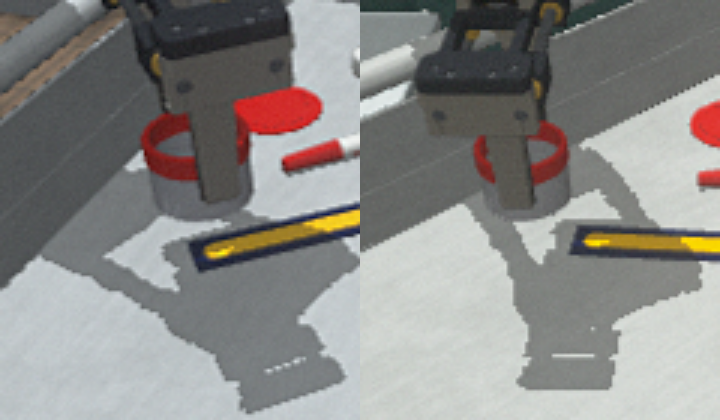

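The round cutter is held upright and centred. Carry it to the round mat.

arm_command --motion '[{"dx": 0.046,"dy": -0.017,"dz": -0.004,"wx": 0,"wy": 0,"wz": 0,"gripper": 0.4},{"dx": 0.092,"dy": -0.034,"dz": -0.004,"wx": 0,"wy": 0,"wz": 0,"gripper": 0.4},{"dx": 0.138,"dy": -0.051,"dz": -0.004,"wx": 0,"wy": 0,"wz": 0,"gripper": 0.4},{"dx": 0.184,"dy": -0.068,"dz": -0.004,"wx": 0,"wy": 0,"wz": 0,"gripper": 0.4},{"dx": 0.23,"dy": -0.085,"dz": -0.004,"wx": 0,"wy": 0,"wz": 0,"gripper": 0.4},{"dx": 0.276,"dy": -0.102,"dz": -0.004,"wx": 0,"wy": 0,"wz": 0,"gripper": 0.4},{"dx": 0.322,"dy": -0.119,"dz": -0.004,"wx": 0,"wy": 0,"wz": 0,"gripper": 0.4},{"dx": 0.363,"dy": -0.136,"dz": -0.004,"wx": 0,"wy": 0,"wz": 0,"gripper": 0.4},{"dx": 0.363,"dy": -0.136,"dz": 0.03,"wx": 0,"wy": 0,"wz": 0,"gripper": 0.4},{"dx": 0.363,"dy": -0.136,"dz": 0.065,"wx": 0,"wy": 0,"wz": 0,"gripper": 0.4},{"dx": 0.363,"dy": -0.136,"dz": 0.09,"wx": 0,"wy": 0,"wz": 0,"gripper": 0.4},{"dx": 0.363,"dy": -0.136,"dz": 0.095,"wx": 0,"wy": 0,"wz": 0,"gripper": 0.4}]'

```text
time_s: 12.85
position: [0.6777, -0.1591, -0.0046]
tool_rot: [-0.002, 1.0, -0.0, -0.006]
ft_force: [-0.7, 0.4, -0.9]
width: 0.625
finger_force: 30.0
```

```bash
python3 -c "
from h import *
go(682.5,-160,-9,0)
w=cam('wrist');blobs(w,'red',.051)
go(682.5,-160,-9,0)"
```

```text
t 12.85 d [0.0048 0.0009 0.0044] w [-0.0048  0.0115 -0.0001] width 0.625 grip 30.0
red px [252. 254.] xy mm 683.2 -159.1 size 57 56 long-axis deg -88.6
t 12.9 d [0.0035 0.0003 0.0063] w [-0.0037  0.0086 -0.0002] width 0.624 grip 30.0
```

arm_command --motion '[{"dx": 0,"dy": 0,"dz": 0,"wx": 0,"wy": 0,"wz": 0,"gripper": 0.4},{"dx": 0,"dy": 0,"dz": 0.004,"wx": 0,"wy": 0,"wz": 0,"gripper": 0.4},{"dx": 0,"dy": 0,"dz": 0.008,"wx": 0,"wy": 0,"wz": 0,"gripper": 0.4},{"dx": 0,"dy": 0,"dz": 0.01,"wx": 0,"wy": 0,"wz": 0,"gripper": 0.4},{"dx": 0,"dy": 0,"dz": 0.01,"wx": 0,"wy": 0,"wz": 0,"gripper": 0.4},{"dx": 0,"dy": 0,"dz": 0.01,"wx": 0,"wy": 0,"wz": 0,"gripper": 0.4}]'

```text
time_s: 13.5
position: [0.6829, -0.1613, -0.0067]
tool_rot: [0.0, 1.0, -0.0, 0.0]
ft_force: [0.6, 0.7, -0.7]
width: 0.623
finger_force: 30.0
```

```bash
python3 -c "
from h import *
w=cam('wrist');blobs(w,'red',.037)
go(682.5,-160,-9.5,0);print(get_state()['ft_force'])"
```

```text
red px [251. 254.] xy mm 682.1 -161.1 size 62 60 long-axis deg -90.0
t 13.55 d [-0.0005 -0.0013  0.0029] w [ 0.0001 -0.0004 -0.0002] width 0.625 grip 30.0
[-0.02507332  0.44537074 -1.65598202]
```

Lower 3 mm more, release, lift, and move off toward the marker.

arm_command --motion '[{"dx": 0,"dy": -0.001,"dz": 0.002,"wx": 0,"wy": 0,"wz": 0,"gripper": 0.4},{"dx": 0,"dy": -0.001,"dz": 0.003,"wx": 0,"wy": 0,"wz": 0,"gripper": 0.4},{"dx": 0,"dy": -0.001,"dz": 0.003,"wx": 0,"wy": 0,"wz": 0,"gripper": 0.4},{"dx": 0,"dy": -0.001,"dz": 0.003,"wx": 0,"wy": 0,"wz": 0,"gripper": 0.8},{"dx": 0,"dy": -0.001,"dz": 0.003,"wx": 0,"wy": 0,"wz": 0,"gripper": 0.8},{"dx": 0,"dy": -0.001,"dz": 0.003,"wx": 0,"wy": 0,"wz": 0,"gripper": 0.8},{"dx": 0,"dy": -0.001,"dz": 0.003,"wx": 0,"wy": 0,"wz": 0,"gripper": 0.8},{"dx": 0,"dy": -0.001,"dz": -0.02,"wx": 0,"wy": 0,"wz": 0,"gripper": 0.8},{"dx": 0,"dy": -0.001,"dz": -0.06,"wx": 0,"wy": 0,"wz": 0,"gripper": 0.8},{"dx": 0,"dy": -0.001,"dz": -0.11,"wx": 0,"wy": 0,"wz": 0,"gripper": 0.8},{"dx": 0,"dy": -0.001,"dz": -0.14,"wx": 0,"wy": 0,"wz": 0,"gripper": 0.8},{"dx": 0,"dy": -0.001,"dz": -0.14,"wx": 0,"wy": 0,"wz": 0,"gripper": 0.8}]'

```text
time_s: 14.75
position: [0.6866, -0.1618, 0.1405]
tool_rot: [0.002, 1.0, -0.0, 0.005]
ft_force: [0.2, 0.4, 1.1]
width: 0.8
finger_force: 0.0
```

```bash
python3 -c "
from h import *
w=cam('wrist');blobs(w,'red',.037);blobs(w,'yellow',.002);blobs(w,'blue',.002)
go(484.6,-135,130,1.8)"
```

```text
red px [228. 376.] xy mm 475.5 -136.5 size 18 12 long-axis deg -0.2
red px [152. 369.] xy mm 489.9 -56.2 size 67 46 long-axis deg 89.8
red px [249. 185.] xy mm 681.5 -159.9 size 60 60 long-axis deg -45.0
yellow px [478. 382.] xy mm 433.8 -429.1 size 81 4 long-axis deg 89.8
yellow px [298. 371.] xy mm 450.5 -216.6 size 37 18 long-axis deg -5.1
yellow px [ 62. 331.] xy mm 506.4 50.2 size 88 18 long-axis deg -8.3
yellow px [442. 330.] xy mm 505.9 -375.6 size 90 19 long-axis deg 9.0
yellow px [318. 242.] xy mm 608.5 -233.1 size 85 19 long-axis deg -7.0
yellow px [249. 153.] xy mm 703.7 -158.7 size 53 16 long-axis deg -88.9
blue px [299. 365.] xy mm 454.6 -216.4 size 47 34 long-axis deg -4.3
blue px [323. 235.] xy mm 605.4 -249.2 size 104 60 long-axis deg 2.3
blue px [249. 181.] xy mm 678.4 -158.8 size 49 42 long-axis deg 89.9
blue px [248. 162.] xy mm 693.6 -158.6 size 75 52 long-axis deg -86.6
t 14.8 d [-0.2002 -0.0261  0.0055] w [ 0.0026 -0.0058 -0.0316] width 0.802 grip 0.0
```

Round cutter sits at (681.5, −160), as wanted. Now the marker, going down gently and feeling for the table.

arm_command --motion '[{"dx": -0.05,"dy": -0.007,"dz": 0,"wx": 0,"wy": 0,"wz": -0.031,"gripper": 0.5},{"dx": -0.1,"dy": -0.014,"dz": 0,"wx": 0,"wy": 0,"wz": -0.031,"gripper": 0.5},{"dx": -0.15,"dy": -0.02,"dz": 0,"wx": 0,"wy": 0,"wz": -0.031,"gripper": 0.5},{"dx": -0.19,"dy": -0.026,"dz": 0,"wx": 0,"wy": 0,"wz": -0.031,"gripper": 0.5},{"dx": -0.2,"dy": -0.026,"dz": 0.02,"wx": 0,"wy": 0,"wz": -0.031,"gripper": 0.5},{"dx": -0.2,"dy": -0.026,"dz": 0.06,"wx": 0,"wy": 0,"wz": -0.031,"gripper": 0.5},{"dx": -0.2,"dy": -0.026,"dz": 0.1,"wx": 0,"wy": 0,"wz": -0.031,"gripper": 0.5},{"dx": -0.2,"dy": -0.026,"dz": 0.12,"wx": 0,"wy": 0,"wz": -0.031,"gripper": 0.5},{"dx": -0.2,"dy": -0.026,"dz": 0.12,"wx": 0,"wy": 0,"wz": -0.031,"gripper": 0.5},{"dx": -0.2,"dy": -0.026,"dz": 0.12,"wx": 0,"wy": 0,"wz": -0.031,"gripper": 0.5}]'

```text
time_s: 15.8
position: [0.482, -0.1338, 0.0124]
tool_rot: [-0.001, 1.0, 0.015, -0.001]
ft_force: [-0.1, -0.6, 0.7]
width: 0.497
finger_force: 0.0
```

```bash
python3 -c "
from h import *
go(484.6,-135,-18,1.8)
d=cam('wrist','w9')"
```

```text
t 15.8 d [0.0026 0.0013 0.0304] w [-0.0011  0.0018 -0.0006] width 0.497 grip 0.0
```

View pics/w9.png

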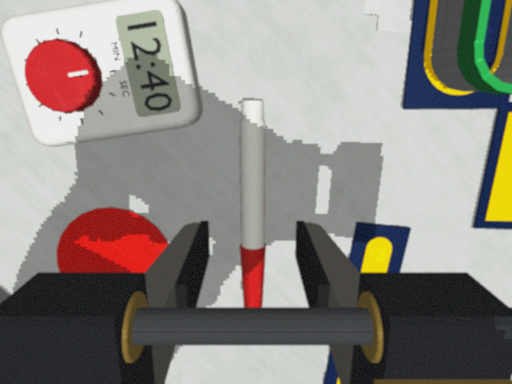

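The pen (column 253) lies centred between the fingers and lines up with them. Continue down.

arm_command --motion '[{"dx": 0,"dy": 0,"dz": 0.01,"wx": 0,"wy": 0,"wz": 0,"gripper": 0.5},{"dx": 0,"dy": 0,"dz": 0.02,"wx": 0,"wy": 0,"wz": 0,"gripper": 0.5},{"dx": 0,"dy": 0,"dz": 0.026,"wx": 0,"wy": 0,"wz": 0,"gripper": 0.5},{"dx": 0,"dy": 0,"dz": 0.028,"wx": 0,"wy": 0,"wz": 0,"gripper": 0.5},{"dx": 0,"dy": 0,"dz": 0.028,"wx": 0,"wy": 0,"wz": 0,"gripper": 0.5}]'

```text
time_s: 16.35
position: [0.4825, -0.1341, -0.0153]
tool_rot: [-0.0, 1.0, 0.015, -0.0]
ft_force: [-0.1, -0.1, -0.3]
width: 0.497
finger_force: 0.0
```

arm_command --motion '[{"dx": 0,"dy": 0,"dz": 0.002,"wx": 0,"wy": 0,"wz": 0,"gripper": 0.5},{"dx": 0,"dy": 0,"dz": 0.004,"wx": 0,"wy": 0,"wz": 0,"gripper": 0.5},{"dx": 0,"dy": 0,"dz": 0.004,"wx": 0,"wy": 0,"wz": 0,"gripper": 0.5}]'

```text
time_s: 16.65
position: [0.4827, -0.1342, -0.019]
tool_rot: [-0.0, 1.0, 0.015, -0.0]
ft_force: [-0.2, -0.1, -0.8]
width: 0.5
finger_force: 0.0
```

arm_command --motion '[{"dx": 0,"dy": 0,"dz": 0.002,"wx": 0,"wy": 0,"wz": 0,"gripper": 0.5},{"dx": 0,"dy": 0,"dz": 0.004,"wx": 0,"wy": 0,"wz": 0,"gripper": 0.5},{"dx": 0,"dy": 0,"dz": 0.004,"wx": 0,"wy": 0,"wz": 0,"gripper": 0.5}]'

```text
time_s: 16.95
position: [0.4825, -0.1341, -0.0232]
tool_rot: [-0.0, 1.0, 0.015, -0.0]
ft_force: [0.1, -0.3, -0.1]
width: 0.501
finger_force: 0.0
```

arm_command --motion '[{"dx": 0,"dy": 0,"dz": 0,"wx": 0,"wy": 0,"wz": 0,"gripper": 0.05},{"dx": 0,"dy": 0,"dz": 0,"wx": 0,"wy": 0,"wz": 0,"gripper": 0.05},{"dx": 0,"dy": 0,"dz": 0,"wx": 0,"wy": 0,"wz": 0,"gripper": 0.05},{"dx": 0,"dy": 0,"dz": 0,"wx": 0,"wy": 0,"wz": 0,"gripper": 0.05},{"dx": 0,"dy": 0,"dz": 0,"wx": 0,"wy": 0,"wz": 0,"gripper": 0.05},{"dx": 0,"dy": 0,"dz": 0,"wx": 0,"wy": 0,"wz": 0,"gripper": 0.05},{"dx": 0,"dy": 0,"dz": 0,"wx": 0,"wy": 0,"wz": 0,"gripper": 0.05}]'

```text
time_s: 17.65
position: [0.4829, -0.1343, -0.0228]
tool_rot: [0.0, 1.0, 0.015, 0.0]
ft_force: [-0.2, -0.3, 0.7]
width: 0.16
finger_force: 30.0
```

```bash
python3 -c "
from h import *
go(400.5,-213,60,-4.7);go(400.5,-213,-21,-4.7)"
```

```text
t 17.65 d [-0.0848  0.0762 -0.0828] w [ 1.000e-04 -1.000e-04  1.129e-01] width 0.16 grip 30.0
t 17.65 d [-0.0848  0.0762 -0.0018] w [ 1.000e-04 -1.000e-04  1.129e-01] width 0.16 grip 30.0
```

arm_command --motion '[{"dx": 0,"dy": 0,"dz": -0.03,"wx": 0,"wy": 0,"wz": 0,"gripper": 0.05},{"dx": 0,"dy": 0,"dz": -0.07,"wx": 0,"wy": 0,"wz": 0,"gripper": 0.05},{"dx": -0.03,"dy": 0.027,"dz": -0.07,"wx": 0,"wy": 0,"wz": 0.06,"gripper": 0.05},{"dx": -0.06,"dy": 0.054,"dz": -0.07,"wx": 0,"wy": 0,"wz": 0.113,"gripper": 0.05},{"dx": -0.085,"dy": 0.076,"dz": -0.07,"wx": 0,"wy": 0,"wz": 0.113,"gripper": 0.05},{"dx": -0.085,"dy": 0.076,"dz": -0.04,"wx": 0,"wy": 0,"wz": 0.113,"gripper": 0.05},{"dx": -0.085,"dy": 0.076,"dz": -0.02,"wx": 0,"wy": 0,"wz": 0.113,"gripper": 0.05},{"dx": -0.085,"dy": 0.076,"dz": -0.01,"wx": 0,"wy": 0,"wz": 0.113,"gripper": 0.05},{"dx": -0.085,"dy": 0.076,"dz": -0.006,"wx": 0,"wy": 0,"wz": 0.113,"gripper": 0.05},{"dx": -0.085,"dy": 0.076,"dz": -0.006,"wx": 0,"wy": 0,"wz": 0.113,"gripper": 0.05},{"dx": -0.085,"dy": 0.076,"dz": -0.006,"wx": 0,"wy": 0,"wz": 0.113,"gripper": 0.05}]'

```text
time_s: 18.75
position: [0.401, -0.2133, -0.0161]
tool_rot: [0.001, 0.999, -0.041, 0.001]
ft_force: [-0.1, -0.2, -0.7]
width: 0.159
finger_force: 30.0
```

```bash
python3 -c "
from h import *
go(400.5,-213,-21,-4.7)
d=cam('wrist','w10');blobs(d,'blue',.002)"
```

```text
t 18.75 d [-0.0005 -0.0002  0.0049] w [ 0.001  -0.0012  0.0003] width 0.159 grip 30.0
blue px [275. 183.] xy mm 426.9 -228.1 size 42 8 long-axis deg -4.5
blue px [226. 164.] xy mm 438.5 -202.3 size 62 8 long-axis deg -4.6
blue px [243. 103.] xy mm 471.5 -214.8 size 14 7 long-axis deg -66.1
blue px [419.  56.] xy mm 495.1 -312.2 size 71 36 long-axis deg 89.9
```

View pics/w10.png

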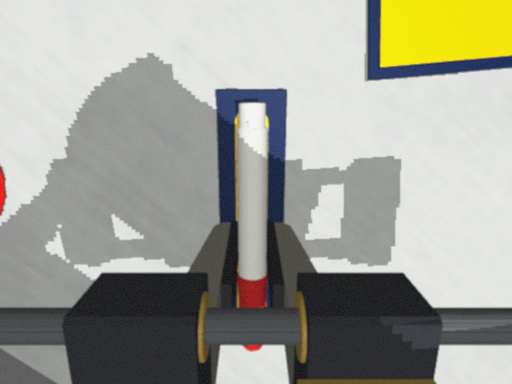

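```bash
python3 -c "
from h import *
d=cam('wrist')
print('pen end',ray(d,[(253,102)],.016)*1000,'mat edge',ray(d,[(251,89)],.002)*1000, 'pen sides',ray(d,[(238,190),(266,190)],.014)*1000,'mat sides',ray(d,[(217,190),(285,190)],.002)*1000)"
```

```text
pen end [[ 471.3520553  -219.35136825]] mat edge [[ 477.46167132 -218.89134835]] pen sides [[ 428.92020328 -208.32890499]
 [ 427.76693738 -222.42910752]] mat sides [[ 426.58482965 -196.24116769]
 [ 423.58436775 -232.92578708]]
```

The pen covers its outline and is within 2 mm lengthwise. Lower, release and lift.

arm_command --motion '[{"dx": -0.001,"dy": 0,"dz": 0.003,"wx": 0,"wy": 0,"wz": 0,"gripper": 0.05},{"dx": -0.001,"dy": 0,"dz": 0.005,"wx": 0,"wy": 0,"wz": 0,"gripper": 0.05},{"dx": -0.001,"dy": 0,"dz": 0.005,"wx": 0,"wy": 0,"wz": 0,"gripper": 0.05},{"dx": -0.001,"dy": 0,"dz": 0.005,"wx": 0,"wy": 0,"wz": 0,"gripper": 0.4},{"dx": -0.001,"dy": 0,"dz": 0.005,"wx": 0,"wy": 0,"wz": 0,"gripper": 0.4},{"dx": -0.001,"dy": 0,"dz": 0.005,"wx": 0,"wy": 0,"wz": 0,"gripper": 0.4},{"dx": -0.001,"dy": 0,"dz": 0.005,"wx": 0,"wy": 0,"wz": 0,"gripper": 0.4},{"dx": -0.001,"dy": 0,"dz": -0.03,"wx": 0,"wy": 0,"wz": 0,"gripper": 0.4},{"dx": -0.001,"dy": 0,"dz": -0.07,"wx": 0,"wy": 0,"wz": 0,"gripper": 0.4},{"dx": -0.001,"dy": 0,"dz": -0.12,"wx": 0,"wy": 0,"wz": 0,"gripper": 1},{"dx": -0.001,"dy": 0,"dz": -0.14,"wx": 0,"wy": 0,"wz": 0,"gripper": 1},{"dx": -0.001,"dy": 0,"dz": -0.14,"wx": 0,"wy": 0,"wz": 0,"gripper": 1}]'

```text
time_s: 20.05
position: [0.4014, -0.2147, 0.1268]
tool_rot: [0.003, 0.999, -0.041, 0.003]
ft_force: [0.0, 0.4, 0.1]
width: 0.639
finger_force: 0.0
```

```bash
python3 -c "
from h import *
go(563,-53,120,98.5)"
```

```text
t 20.05 d [ 0.1478 -0.1745  0.0068] w [ 0.0091  0.     -1.8013] width 0.639 grip 0.0
```

arm_command --motion '[{"dx": 0.02,"dy": -0.02,"dz": 0,"wx": 0,"wy": 0,"wz": -0.15,"gripper": 1},{"dx": 0.04,"dy": -0.04,"dz": 0,"wx": 0,"wy": 0,"wz": -0.3,"gripper": 1},{"dx": 0.06,"dy": -0.06,"dz": 0,"wx": 0,"wy": 0,"wz": -0.45,"gripper": 1},{"dx": 0.08,"dy": -0.08,"dz": 0,"wx": 0,"wy": 0,"wz": -0.6,"gripper": 1},{"dx": 0.1,"dy": -0.1,"dz": 0,"wx": 0,"wy": 0,"wz": -0.75,"gripper": 1},{"dx": 0.12,"dy": -0.13,"dz": 0,"wx": 0,"wy": 0,"wz": -0.9,"gripper": 1},{"dx": 0.14,"dy": -0.16,"dz": 0,"wx": 0,"wy": 0,"wz": -1.05,"gripper": 1},{"dx": 0.148,"dy": -0.1745,"dz": 0,"wx": 0,"wy": 0,"wz": -1.2,"gripper": 1},{"dx": 0.148,"dy": -0.1745,"dz": 0,"wx": 0,"wy": 0,"wz": -1.35,"gripper": 1},{"dx": 0.148,"dy": -0.1745,"dz": 0,"wx": 0,"wy": 0,"wz": -1.5,"gripper": 1},{"dx": 0.148,"dy": -0.1745,"dz": 0,"wx": 0,"wy": 0,"wz": -1.65,"gripper": 1},{"dx": 0.148,"dy": -0.1745,"dz": 0,"wx": 0,"wy": 0,"wz": -1.8,"gripper": 1}]'

```text
time_s: 21.25
position: [0.5596, -0.0505, 0.1203]
tool_rot: [-0.002, 0.651, 0.759, -0.001]
ft_force: [-0.9, -0.1, -0.8]
width: 0.999
finger_force: 0.0
```

arm_command --motion '[{"dx": 0,"dy": 0,"dz": 0,"wx": 0,"wy": 0,"wz": 0,"gripper": 1},{"dx": 0,"dy": 0,"dz": 0,"wx": 0,"wy": 0,"wz": 0,"gripper": 1},{"dx": 0,"dy": 0,"dz": 0,"wx": 0,"wy": 0,"wz": 0,"gripper": 1}]'

```text
time_s: 21.55
position: [0.5605, -0.0509, 0.1222]
tool_rot: [-0.001, 0.654, 0.756, -0.0]
ft_force: [0.3, -0.4, 0.3]
width: 1.0
finger_force: 0.0
```

```bash
python3 -c "
from h import *
go(563,-53,-18,98.5)
d=cam('wrist','w11')"
```

```text
t 21.55 d [-0.0026  0.0023  0.1402] w [-0.0013 -0.0006 -0.0039] width 1.0 grip 0.0
```

View pics/w11.png

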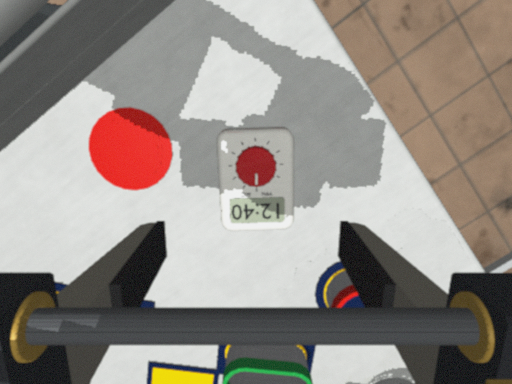

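The timer is upright in view with top corners near (218,129), (293,127), (295,228) and (219,229), lined up with the tool.

```bash
python3 -c "
from h import *
d=cam('wrist')
w=ray(d,[(218,129),(293,127),(295,228.5),(219.5,229.5)],.021)*1000
print(w.mean(0),cv2.minAreaRect(w.astype(np.float32)))
x,y=w.mean(0);go(x,y,-15,98.5)"
```

```text
[564.92771702 -50.60959142] ((565.1572265625, -50.37908172607422), (70.07363891601562, 93.1385269165039), 9.16179084777832)
t 21.65 d [-0.0003  0.0042  0.1377] w [-0.0005 -0.0002 -0.0029] width 1.004 grip 0.0
```

arm_command --motion '[{"dx": -0.001,"dy": 0.004,"dz": 0.04,"wx": 0,"wy": 0,"wz": 0,"gripper": 1},{"dx": -0.001,"dy": 0.004,"dz": 0.08,"wx": 0,"wy": 0,"wz": 0,"gripper": 1},{"dx": -0.001,"dy": 0.004,"dz": 0.11,"wx": 0,"wy": 0,"wz": 0,"gripper": 1},{"dx": -0.001,"dy": 0.004,"dz": 0.13,"wx": 0,"wy": 0,"wz": 0,"gripper": 1},{"dx": -0.001,"dy": 0.004,"dz": 0.137,"wx": 0,"wy": 0,"wz": 0,"gripper": 1},{"dx": -0.001,"dy": 0.004,"dz": 0.14,"wx": 0,"wy": 0,"wz": 0,"gripper": 1},{"dx": -0.001,"dy": 0.004,"dz": 0.142,"wx": 0,"wy": 0,"wz": 0,"gripper": 1},{"dx": -0.001,"dy": 0.004,"dz": 0.142,"wx": 0,"wy": 0,"wz": 0,"gripper": 1}]'

```text
time_s: 22.45
position: [0.5661, -0.0517, -0.0178]
tool_rot: [0.001, 0.653, 0.757, 0.0]
ft_force: [-0.2, 0.1, -0.3]
width: 0.998
finger_force: 0.0
```

arm_command --motion '[{"dx": 0,"dy": 0,"dz": 0,"wx": 0,"wy": 0,"wz": 0,"gripper": 0.5},{"dx": 0,"dy": 0,"dz": 0,"wx": 0,"wy": 0,"wz": 0,"gripper": 0.5},{"dx": 0,"dy": 0,"dz": 0,"wx": 0,"wy": 0,"wz": 0,"gripper": 0.5},{"dx": 0,"dy": 0,"dz": 0,"wx": 0,"wy": 0,"wz": 0,"gripper": 0.5},{"dx": 0,"dy": 0,"dz": 0,"wx": 0,"wy": 0,"wz": 0,"gripper": 0.5},{"dx": 0,"dy": 0,"dz": 0,"wx": 0,"wy": 0,"wz": 0,"gripper": 0.5}]'

```text
time_s: 23.05
position: [0.5653, -0.0515, -0.0185]
tool_rot: [0.0, 0.653, 0.757, 0.0]
ft_force: [-0.5, -0.0, 3.8]
width: 0.733
finger_force: 29.9
```

```bash
python3 -c "
from h import *
d=cam('wrist');blobs(d,'red',.034)
go(517,-330,100,90)"
```

```text
red px [251. 223.] xy mm 562.6 -34.1 size 35 33 long-axis deg -61.2
red px [ 42. 185.] xy mm 474.5 -31.5 size 63 45 long-axis deg 87.6
t 23.1 d [-0.2685 -0.0886 -0.1185] w [0.0002 0.0002 0.1471] width 0.737 grip 29.9
```

arm_command --motion '[{"dx": 0,"dy": 0,"dz": -0.04,"wx": 0,"wy": 0,"wz": 0,"gripper": 0.5},{"dx": -0.02,"dy": -0.005,"dz": -0.08,"wx": 0,"wy": 0,"wz": 0,"gripper": 0.5},{"dx": -0.06,"dy": -0.02,"dz": -0.11,"wx": 0,"wy": 0,"wz": 0.05,"gripper": 0.5},{"dx": -0.105,"dy": -0.035,"dz": -0.118,"wx": 0,"wy": 0,"wz": 0.1,"gripper": 0.5},{"dx": -0.15,"dy": -0.05,"dz": -0.118,"wx": 0,"wy": 0,"wz": 0.147,"gripper": 0.5},{"dx": -0.195,"dy": -0.065,"dz": -0.118,"wx": 0,"wy": 0,"wz": 0.147,"gripper": 0.5},{"dx": -0.24,"dy": -0.08,"dz": -0.118,"wx": 0,"wy": 0,"wz": 0.147,"gripper": 0.5},{"dx": -0.27,"dy": -0.0886,"dz": -0.118,"wx": 0,"wy": 0,"wz": 0.147,"gripper": 0.5},{"dx": -0.27,"dy": -0.0886,"dz": -0.08,"wx": 0,"wy": 0,"wz": 0.147,"gripper": 0.5},{"dx": -0.27,"dy": -0.0886,"dz": -0.04,"wx": 0,"wy": 0,"wz": 0.147,"gripper": 0.5},{"dx": -0.27,"dy": -0.0886,"dz": -0.02,"wx": 0,"wy": 0,"wz": 0.147,"gripper": 0.5},{"dx": -0.27,"dy": -0.0886,"dz": -0.02,"wx": 0,"wy": 0,"wz": 0.147,"gripper": 0.5}]'

```text
time_s: 24.3
position: [0.5139, -0.3287, -0.0036]
tool_rot: [-0.004, 0.707, 0.707, -0.0]
ft_force: [-0.5, 0.2, -1.1]
width: 0.736
finger_force: 29.9
```

arm_command --motion '[{"dx": 0,"dy": 0,"dz": 0,"wx": 0,"wy": 0,"wz": 0,"gripper": 0.5},{"dx": 0,"dy": 0,"dz": 0,"wx": 0,"wy": 0,"wz": 0,"gripper": 0.5}]'

```text
time_s: 24.5
position: [0.5183, -0.3325, 0.0031]
tool_rot: [0.002, 0.707, 0.707, 0.0]
ft_force: [0.1, 0.5, -1.0]
width: 0.735
finger_force: 29.9
```

```bash
python3 -c "
from h import *
go(517,-331.5,-16.5,90)
d=cam('wrist','w12');blobs(d,'red',.052)"
```

```text
t 24.5 d [ 0.0011 -0.0014  0.0196] w [0.0025 0.0024 0.0002] width 0.735 grip 29.9
red px [251. 223.] xy mm 518.1 -316.2 size 36 34 long-axis deg -68.9
```

View pics/w12.png

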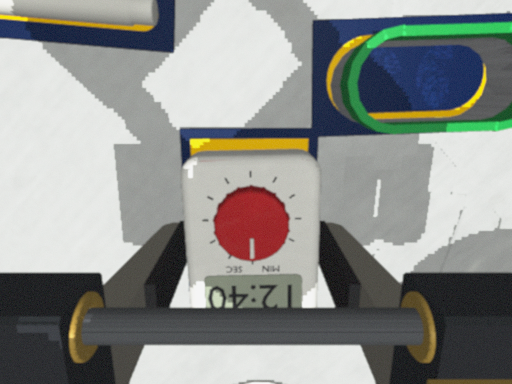

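The timer (dial at 251,223) hangs square over its mat. Lower it and release.

arm_command --motion '[{"dx": 0.001,"dy": 0,"dz": 0.008,"wx": 0,"wy": 0,"wz": 0,"gripper": 0.5},{"dx": 0.001,"dy": 0,"dz": 0.014,"wx": 0,"wy": 0,"wz": 0,"gripper": 0.5},{"dx": 0.001,"dy": 0,"dz": 0.018,"wx": 0,"wy": 0,"wz": 0,"gripper": 0.5},{"dx": 0.001,"dy": 0,"dz": 0.018,"wx": 0,"wy": 0,"wz": 0,"gripper": 0.5},{"dx": 0.001,"dy": 0,"dz": 0.018,"wx": 0,"wy": 0,"wz": 0,"gripper": 0.5}]'

```text
time_s: 25.05
position: [0.5171, -0.3304, -0.0166]
tool_rot: [-0.0, 0.707, 0.707, -0.0]
ft_force: [-1.0, 0.8, 4.5]
width: 0.734
finger_force: 29.9
```

```bash
python3 -c "
from h import *
go(517,-331.5,-16.5,90)
d=cam('wrist');blobs(d,'red',.036)"
```

```text
t 25.05 d [-0.0011 -0.0001 -0.0001] w [-0.0002 -0.0002  0.0001] width 0.734 grip 29.9
red px [251. 223.] xy mm 517.0 -312.9 size 35 33 long-axis deg -68.7
```

Contact (4.5 N), with the timer centre about (517, −329). Release, lift, and back away for a last check.

arm_command --motion '[{"dx": 0,"dy": 0,"dz": 0,"wx": 0,"wy": 0,"wz": 0,"gripper": 0.9},{"dx": 0,"dy": 0,"dz": 0,"wx": 0,"wy": 0,"wz": 0,"gripper": 0.9},{"dx": 0,"dy": 0,"dz": 0,"wx": 0,"wy": 0,"wz": 0,"gripper": 0.9},{"dx": 0,"dy": 0,"dz": 0,"wx": 0,"wy": 0,"wz": 0,"gripper": 0.9},{"dx": 0,"dy": 0,"dz": -0.03,"wx": 0,"wy": 0,"wz": 0,"gripper": 0.9},{"dx": 0,"dy": 0,"dz": -0.08,"wx": 0,"wy": 0,"wz": 0,"gripper": 0.9},{"dx": 0,"dy": 0,"dz": -0.13,"wx": 0,"wy": 0,"wz": 0,"gripper": 0.9},{"dx": 0,"dy": 0,"dz": -0.18,"wx": 0,"wy": 0,"wz": 0,"gripper": 0.9},{"dx": 0,"dy": 0.05,"dz": -0.23,"wx": 0,"wy": 0,"wz": 0,"gripper": 0.9},{"dx": 0,"dy": 0.08,"dz": -0.28,"wx": 0,"wy": 0,"wz": 0,"gripper": 0.9},{"dx": 0,"dy": 0.08,"dz": -0.3,"wx": 0,"wy": 0,"wz": 0,"gripper": 0.9},{"dx": 0,"dy": 0.08,"dz": -0.3,"wx": 0,"wy": 0,"wz": 0,"gripper": 0.9}]'

```text
time_s: 26.3
position: [0.6011, -0.332, 0.2912]
tool_rot: [0.007, 0.707, 0.708, 0.001]
ft_force: [0.4, -0.5, 0.9]
width: 0.901
finger_force: 0.0
```

```bash
python3 -c "
from h import *
d=cam('side');e=cam('wrist')
cv2.imwrite('pics/fin.png',np.hstack([cv2.resize(d['image'][130:320,130:400],None,fx=1.45,fy=1.45*384/275.5),e['image']])[:, :903]);
im=np.hstack([d['image'][130:322,130:386],e['image'][::2,::2]]);cv2.imwrite('pics/fin.png',cv2.resize(im,None,fx=1.55,fy=1.55))
for n,q in(('side',d),('wrist',e)):
  print(n);blobs(q,'green',.037);blobs(q,'red',.036);blobs(q,'blue',.002)"
```

```text
side
green px [ 31. 224.] xy mm 86.3 -330.3 size 61 44 long-axis deg -64.0
green px [283. 199.] xy mm 607.0 -254.7 size 90 57 long-axis deg -0.4
red px [244. 220.] xy mm 517.4 -323.7 size 38 31 long-axis deg 89.4
red px [174. 197.] xy mm 363.0 -246.9 size 42 22 long-axis deg 4.9
red px [433. 212.] xy mm 927.8 -288.9 size 136 50 long-axis deg 65.9
red px [313. 175.] xy mm 684.1 -161.1 size 76 57 long-axis deg 83.0
red px [214. 161.] xy mm 447.9 -99.1 size 72 70 long-axis deg -59.1
blue px [193. 204.] xy mm 403.0 -218.9 size 149 31 long-axis deg -4.9
wrist
green px [255.  89.] xy mm 604.7 -252.1 size 92 47 long-axis deg 2.1
red px [479. 250.] xy mm 923.3 -479.2 size 94 57 long-axis deg -56.3
red px [188. 139.] xy mm 517.6 -313.5 size 32 31 long-axis deg 0.0
red px [506.  77.] xy mm 916.7 -237.1 size 15 12 long-axis deg -79.0
red px [62. 54.] xy mm 369.2 -210.7 size 43 15 long-axis deg -7.7
red px [321.  19.] xy mm 682.8 -170.8 size 60 38 long-axis deg 0.2
blue px [329. 373.] xy mm 733.5 -716.1 size 38 24 long-axis deg 46.6
blue px [252.  87.] xy mm 603.9 -250.1 size 78 32 long-axis deg 0.1
blue px [225. 104.] xy mm 584.3 -277.5 size 182 126 long-axis deg 37.6
blue px [101.  58.] xy mm 402.5 -212.8 size 150 34 long-axis deg -4.7
blue px [318.  12.] xy mm 685.0 -160.1 size 42 32 long-axis deg 0.2
blue px [307.  29.] xy mm 674.1 -175.5 size 75 40 long-axis deg -25.1
```

View pics/fin.png

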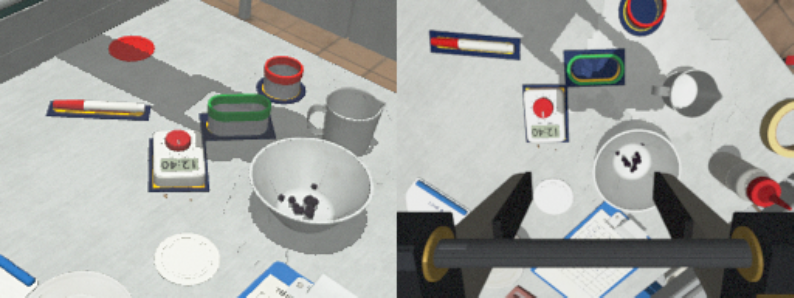

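All four stand centred on their mats. In the final view the long cutter is at (594,68), the timer at (544,114), the marker at (475,44) and the round cutter at (642,12). The bowl and cup look unmoved, and the gripper is clear.

```bash
python3 -c "
from bench import *
print(job_done())"
```

```text
the job is handed in; nothing more can be done
None
```

I set the timer, marker, round cutter and long cutter down on their own mats and handed the job in after about 26 s of robot time; the last pictures put each within about 3 mm of its outline's centre and lined up with it, with the bowl and cup looking unmoved, but the hand-in returned no verdict.

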